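Loosen the burr collar of a coffee grinder by counted turns

TASK

The coffee grinder, whose bean hopper is already off, is to be opened for cleaning: first switch it off at the red rocker on its rear deck by pressing the raised off end fully down, then, with a light fingertip against the knurled rim, roll the burr collar anticlockwise (seen from above) until its white dot has come round to the red pointer for the second time, and leave it lined up there, so that the same grind can be found again afterwards. Only touch and push, with a fingertip or the outside of the fingers: grasp or lift nothing, do not shift the grinder, and leave the hopper and everything else on the worktop where it stands.

Things in the scene. Friction and masses are not known exactly. Their poses are not given: they have to be found in the camera images.
- grinder: Coffee grinder, white with a steel top deck, loose on rubber feet, between about 4.4 and 6.2 kg: 192 mm deep (its x, from -92 to +100), 124 mm wide (its y), deck 130 mm above the worktop. Origin on the worktop under it; its x axis points to its back, -x is the round front with the glass cup, z is up. The burr axis is vertical at x = -30 mm, y = 0. The rocker sits behind the collar on the deck at x = 64 mm, y = 0. Nothing else stands above the deck
- collar (a joint): Turn of the knurled collar, rad, counted on over whole turns; grows anticlockwise seen from above, which loosens it. 0 is screwed right down with the white dot at the red pointer; 6.283 is the dot at the pointer for the first time, 12.566 for the second time. It starts between 0.5 and 2.2, and the thread ends at 17.5. On its thread it rises 3 mm per turn. It needs about 0.08 N m (about 2 N along the rim), does not spring back and stays where it is left
- collar_mid (a point): Centre of the collar, on its axis, half way up its rim. The collar is a dark steel disc 26 mm high; 36 upright steel ribs of 2.5 mm make the knurled rim, 97 mm across them (radius 48.5 mm); too wide to be grasped. Its underside is about 5 mm above the deck at 0 and rises with the turns; its flat top is 13 mm above this point. The middle of the top is closed by a finger guard that does not turn
- collar_dot (a point): The white dot (8 mm across) on top of the collar, 38.5 mm from the axis, turning with it; the rib beside it is white too
- pointer (a point): The small red pointer, flat on the deck in front of the collar (grinder -x side), 52 mm from the collar's axis
- rocker (a joint): Red rocker switch, 24 mm by 36 mm, hinged along the grinder's x axis, rad: 0 is on (end at grinder +y down), 0.4 is fully off (end at grinder -y down, 2 mm above the deck). It starts between 0 and 0.04; it takes about 3 N on the raised end and stays where it is left
- switch_off_end (a point): On top of the rocker's off end (marked with a white ring), 12.5 mm from its hinge towards grinder -y; about 8 mm above the deck when on, moving down about 5 mm as it is pressed to off
- hopper: Clear plastic bean hopper standing upside down on its black lid beside the grinder (on its +y side, to its left as the robot sees it), 116 mm across, 104 mm high; origin under its centre. Leave alone
- bean_jar: Glass jar with a yellow lid, 65 mm across, 146 mm high; origin under its centre. Leave alone
- white_mug: White mug, 92 mm across, 105 mm high; origin under it. Leave alone
- striped_mug: Black and white striped mug, 92 mm across, 95 mm high; origin under it. Leave alone
- sugar_pot: Cream glazed pot with a lid, 89 mm across, 109 mm high; origin under it. Leave alone
- teaspoon: Steel teaspoon lying on the worktop, 130 mm long; origin under its middle. Leave alone
- timer: Red and white round kitchen timer, 62 mm across, 54 mm high; origin under it. Leave alone

How it is judged:
By the outcome, as a careful person would: the job done as asked, in the order asked, and still so for the second after the job is handed in, with the robot touching nothing.
It also fails if it takes over 61 s, if anything falls off the work surface, if the arm or the gripper's body presses on something with over 40 N, if the wrist force passes 120 N, or if a joint passes its speed limit or range.

ROBOT

A 6-joint arm with a two-finger parallel gripper is mounted at the origin on a cart in front of the work surface, level with it; the furniture and walls round the work are solid. World frame = base frame: x ahead of the robot, y to its left, z up, the work surface at z = 0. Lengths are in m, angles in rad, forces in N, time in s.
With the tool pointing down it reaches from about 0.15 to 0.775 m from the base axis. Payload 6.1 kg.
Tool frame: the origin (TCP) lies at the very end of the fingers, on their centre line; the grasp point (between the pads) lies 19 mm behind it (manip.grip_depth is the distance from the TCP to the grasp point, in m); x points along the fingers, y is the direction in which the jaws open and shut, and the axes are right-handed (so a half turn about x gives the same grasp; the last joint's range is limited). The gripper opens to 85 mm and grips with 20 to 120 N. Pads are 22 mm wide; open, the fingers measure 114 mm over their backs; the gripper's body (76 mm by 85 mm) begins 54 mm behind the grasp point. The pads swing forward as they close: fully open they stand 13 mm farther back than shut.
Start: joints at [-1.236, 0.126, -0.04, 1.405, 0, 1.571], TCP at [0.172, -0.496, 0.231] pointing down, gripper open.
Joint ranges: [-2.72, 2.72], [-0.95, 1.95], [-1.27, 1.35], [-1.78, 2.02], [-1.46, 1.47], [-3.14, 3.14]. Speed limits (rad/s): [2.39, 2.39, 3.01, 3.14, 3.14, 3.14].

INTERFACE

Orientations are given as a rotation vector (axis times angle).
In Python, from station import sensors, eyes, order, finder, manip gives the robot as it stands.
- The arm moves only by the shell command python3 -m handwheel 'ROWS'. ROWS is JSON, a list of rows, each a list of 5 numbers: the shift along the tool's x, y, z in cm, then the turn about the tool's x in degrees, then the finger opening in cm, from 0 to 8.54. In form: [[tx, ty, tz, turn, fingers], ...]. A call has 1 to 10 rows; each row shifts and turns the commanded pose from where the row before left it, along the tool's axes as they then stand; what a row does not reach is not made up. A row lasts 1/8 s, in which the tool goes at most 62.5 mm and 10.7 degrees, less where a joint would pass 70% of its speed; a pose out of reach is approached as far as the arm can. A call with a gripper value outside its range is refused whole. The fingers move at their own pace and stop on an object; the grip force is fixed at half the most. Time passes only in rows, so rows that do not move let the fingers close. It gives the time, the measured TCP pose, the force and the opening at its end, in the units of the state.
- sensors.sense(): the state, without advancing time (a new reading comes with each control period).
- eyes.capture(name): name is "scene" or "top" or "wrist"; returns the picture (400x640x3 uint8, red, green, blue); there is no depth.
- eyes.camera_model(name): a dict with "fov_y" (degrees; the focal length in pixels is half the picture's height over the tangent of half this angle, whatever the lens; pixels are square), "cx", "cy" (the principal point, pixels), "eye" and "attitude" of the camera in the world; the wrist camera has in their place "mount" (4x4, takes a point from camera to tool coordinates, whose origin is the TCP and whose axes are the tool frame's). Camera axes: x right, y down, z forward; pixel columns grow to the right and rows downward; lengths in m; the calibration is good to about 2 mm. A picture is of the moment at which its call begins: read the wrist's pose just before it. camera_model takes no time and is no camera call.
- order.close_job(): hands the job in, once; it reports no verdict.
Trained networks look in the newest picture that a camera, given by its name, has taken for a name from the list of things; names that differ only in an ending like _2 or _b are one class to them, and where a whole thing is asked for, a point or a joint stands for the part that bears it (a point fixed in the world has none). Each returns a list of dicts, best first, with "confidence" (0 to 1); they miss things now and then, are a little off and sometimes report something else, mostly with a low value. They report only what shows in the picture. A call takes as long as a camera call.
- finder.search_frame(camera, name): "uv" ([column, row] in pixels, amid what is visible of it).
The state is a dict: "clock": time; "q": joint angles; "qvel": joint speeds; "joint_efforts": joint torques, N m; "eef_pos": TCP position; "ee_rot": TCP orientation; "contact_force": force on the tool from outside, world axes, zero at the start; "torque": the same for the moment, N m; "grip_width": finger opening in m.
Only numpy, scipy, OpenCV 4.12 (cv2) and the standard library are available. Lean on these libraries where they do the work, as an engineer would, in place of code of your own. Each camera call takes 0.05 s, during which the arm holds its last target.

## Working session

There is one attempt and no reset: what is moved stays moved. The work goes in short steps, Python scripts to look and compute and a shell command to move; the robot and the scene stay as the last step left them, time stands still between calls to the robot, and variables do not carry over. Pictures are saved under pics/ and viewed, and the job is handed in when it is done.

```bash
ls; mkdir -p pics
python3 - <<'E'
from station import sensors, eyes, finder, manip
import cv2
print(sensors.sense())
for n in ("scene","top","wrist"):
    m=eyes.camera_model(n);print(n,m)
    im=eyes.capture(n);cv2.imwrite(f"pics/{n}0.png",im[:,:,::-1])
    if n!="wrist":
        for t in ("grinder","collar_mid","collar_dot","pointer","switch_off_end","hopper"):
            print(t,finder.search_frame(n,t)[:2])
print(sensors.sense()["clock"], manip.grip_depth)
E
```

```text
pics
{'clock': 0.0, 'q': array([-1.23601692e+00,  1.26419591e-01, -4.06038504e-02,  1.40539238e+00,
        1.03333460e-05,  1.57079295e+00]), 'qvel': array([-0.00067094, -0.00143663,  0.00110872, -0.00023628, -0.00135856,
       -0.00164776]), 'joint_efforts': array([-7.38582025e-05, -4.35913503e+01,  3.52925241e+01,  1.70866650e-02,
       -4.49015135e-05, -1.49182034e-05]), 'eef_pos': array([ 0.17236605, -0.49547514,  0.2305096 ]), 'ee_rot': array([ 2.04032601,  0.34645861, -2.04086332]), 'contact_force': array([ 0.9604052 ,  0.60804011, -0.1860171 ]), 'torque': array([-0.04946214,  0.03652397,  0.02567691]), 'grip_width': 0.08504841487035153}
scene {'fov_y': 44.576222198531724, 'cx': 319.8753459641986, 'cy': 203.52908757072728, 'eye': array([-0.89246012, -0.04911253,  1.4257924 ]), 'attitude': array([-1.83629384,  1.60522354, -0.71860316])}
grinder [{'uv': [320.5, 208.6], 'confidence': 0.95}]
collar_mid [{'uv': [322.4, 203.0], 'confidence': 0.52}]
collar_dot []
pointer [{'uv': [318.1, 207.6], 'confidence': 0.95}]
switch_off_end [{'uv': [225.1, 220.8], 'confidence': 0.69}]
hopper 
[... 321 characters left out ...]
 219.8], 'confidence': 0.67}]
collar_dot [{'uv': [338.0, 216.6], 'confidence': 0.78}]
pointer [{'uv': [327.1, 217.9], 'confidence': 0.7}]
switch_off_end []
hopper [{'uv': [284.4, 241.0], 'confidence': 0.8}, {'uv': [337.5, 220.8], 'confidence': 0.38}]
wrist {'fov_y': 67.78103515416016, 'cx': 322.59909573233267, 'cy': 200.59161658164132, 'mount': array([[ 3.85242602e-04, -3.03204211e-01,  9.52925526e-01,
        -1.42390757e-01],
       [ 9.99999512e-01, -7.49773163e-04, -6.42838059e-04,
        -1.14867688e-03],
       [ 9.09389192e-04,  9.52925309e-01,  3.03203775e-01,
        -7.71039800e-02],
       [ 0.00000000e+00,  0.00000000e+00,  0.00000000e+00,
         1.00000000e+00]])}
0.75 0.0187
```

View pics/scene0.png

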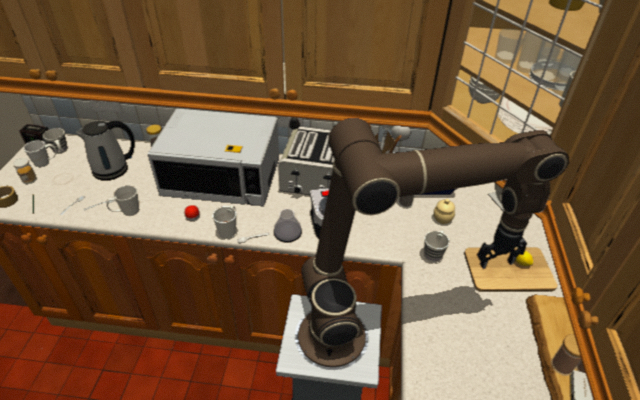

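View pics/top0.png

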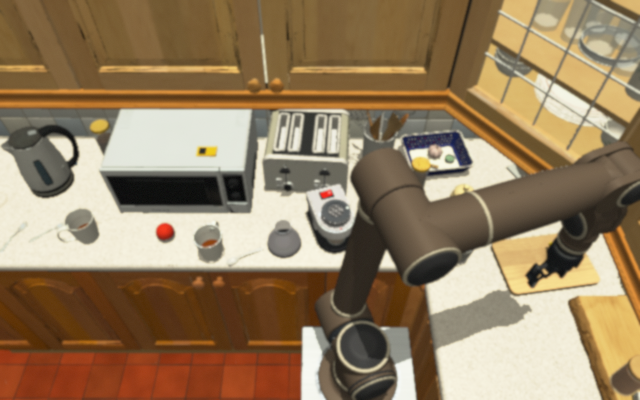

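View pics/wrist0.png

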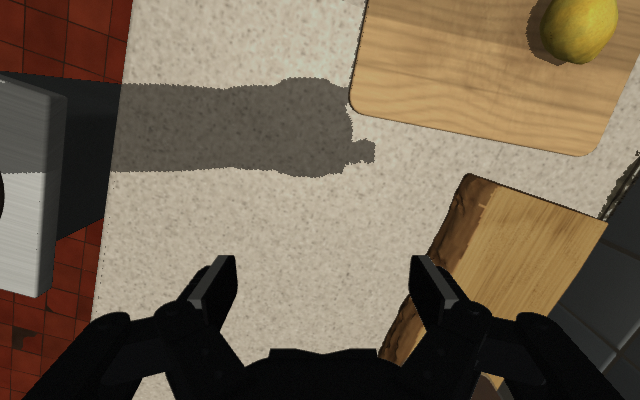

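```bash
cat > h.py <<'E'
import numpy as np, cv2
from scipy.spatial.transform import Rotation as R
from station import sensors, eyes, finder, manip
def cam(n,st=None):
    m=eyes.camera_model(n); f=200/np.tan(np.radians(m['fov_y']/2))
    if n=='wrist':
        st=st or sensors.sense(); T=np.array(m['mount']); Rt=R.from_rotvec(st['ee_rot']).as_matrix()
        Rc=Rt@T[:3,:3]; e=st['eef_pos']+Rt@T[:3,3]
    else: Rc=R.from_rotvec(m['attitude']).as_matrix(); e=np.array(m['eye'])
    return f,m['cx'],m['cy'],Rc,e
def back(c,uv,z):
    f,cx,cy,Rc,e=c; d=Rc@np.array([(uv[0]-cx)/f,(uv[1]-cy)/f,1]); return e+d*(z-e[2])/d[2]
def proj(c,P):
    f,cx,cy,Rc,e=c; p=(np.atleast_2d(P)-e)@Rc; return np.c_[p[:,0]/p[:,2]*f+cx,p[:,1]/p[:,2]*f+cy]
E
python3 - <<'E'
from h import *
im=cv2.imread('pics/top0.png');cv2.imwrite('pics/topz.png',cv2.resize(im[140:270,250:410],None,fx=4.8,fy=4.5,interpolation=3))
c=cam('top')
print(back(c,(336,214),.16),back(c,(327,194),.135))
from station import sensors
st=sensors.sense();print(R.from_rotvec(st['ee_rot']).as_matrix())
E
```

```text
[0.45376641 0.05555221 0.16      ] [0.55505739 0.08238716 0.135     ]
[[-1.80850291e-06  3.28617821e-01 -9.44462984e-01]
 [-2.56995349e-05 -9.44462983e-01 -3.28617821e-01]
 [-1.00000000e+00  2.36779532e-05  1.01533892e-05]]
```

View pics/topz.png

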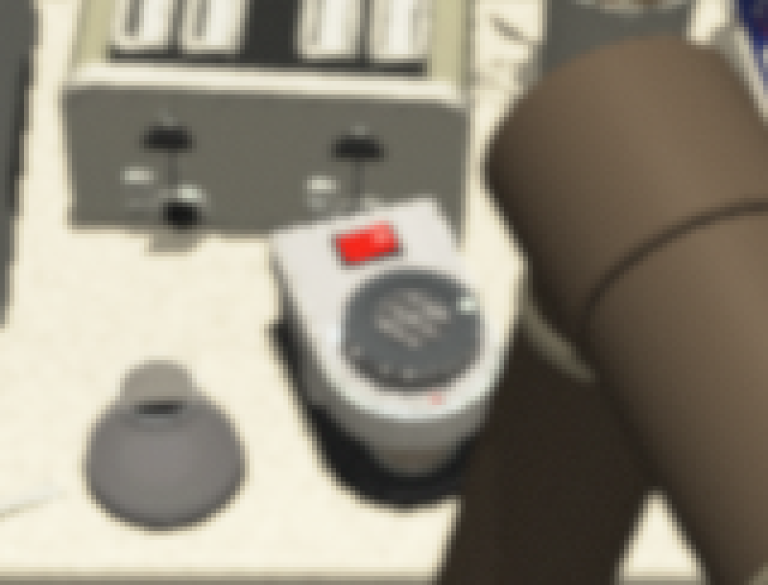

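Run:
```python
from h import *
im=cv2.imread('pics/scene0.png');cv2.imwrite('pics/scz.png',cv2.resize(im[110:250,250:410],None,fx=4.8,fy=4.2,interpolation=3))
im=cv2.imread('pics/top0.png');cv2.imwrite('pics/topz2.png',cv2.resize(im[90:240,250:490],None,fx=3.3,fy=3.9,interpolation=3))
```

```text
(no output)
```

View pics/scz.png

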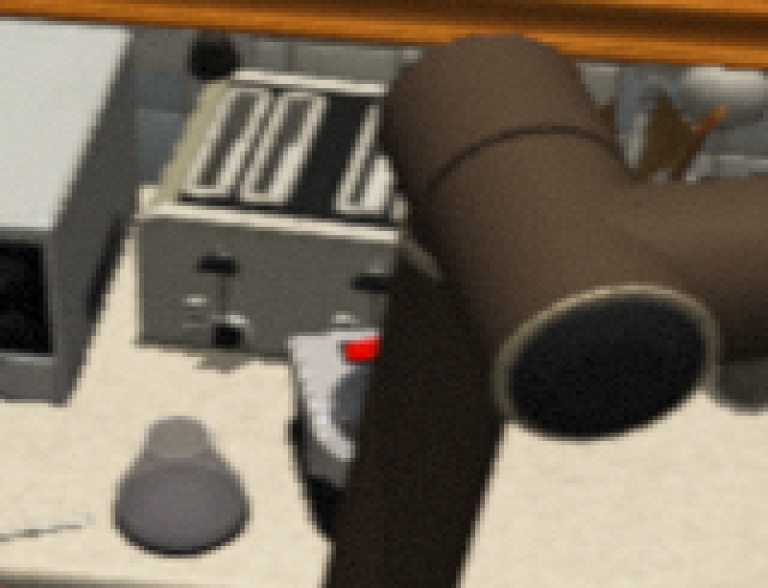

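View pics/topz2.png

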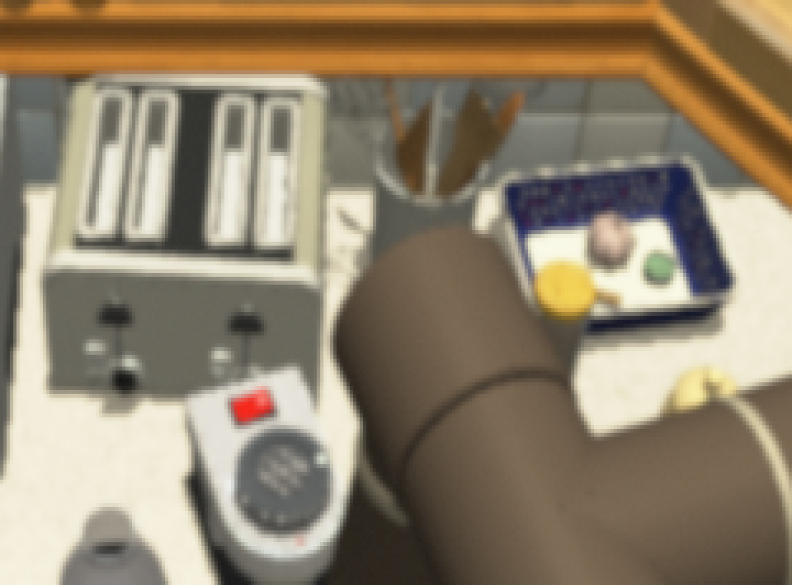

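Run:
```python
from h import *
a=cam('top');b=cam('scene')
def ray(c,uv):
    f,cx,cy,Rc,e=c; d=Rc@np.array([(uv[0]-cx)/f,(uv[1]-cy)/f,1]); return e,d/np.linalg.norm(d)
def tri(u,v):
    A=0;B=0
    for c,x in((a,u),(b,v)):
        e,d=ray(c,x);M=np.eye(3)-np.outer(d,d);A=A+M;B=B+M@e
    return np.linalg.solve(A,B)
print('toaster TL',tri((263.6,159.2),(279.2,161.2)),'botz0',back(a,(264.5,190.5),0),back(b,(278.5,191.5),0))
print('botright',back(a,(346.5,191),0), [back(a,(263.6,159.2),z)for z in(.18,.2,.22)],[back(a,(348,162.5),z)for z in(.18,.2,.22)])
cc=np.array([(335.8,212.2),(341,228.4),(326.5,194),(347.3,207.3)])
for u,z in zip(cc,(.155,.131,.136,.168)):print(back(a,u,z))
print('hopper',back(a,(284,240),.03)); print('jar',back(a,(421,163),.146))
```

```text
toaster TL [0.65810335 0.29525862 0.19196838] botz0 [ 6.79812162e-01  3.08348942e-01 -2.22044605e-16] [0.6859779  0.31168158 0.        ]
botright [0.67871879 0.00670881 0.        ] [array([0.66933999, 0.29674724, 0.18      ]), array([0.65078442, 0.29393233, 0.2       ]), array([0.63222885, 0.29111741, 0.22      ])] [array([0.65562156, 0.01128681, 0.18      ]), array([0.63728297, 0.01298693, 0.2       ]), array([0.61894439, 0.01468705, 0.22      ])]
[0.4646235  0.05578536 0.155     ]
[0.4187287  0.03956931 0.131     ]
[0.55424183 0.08407354 0.136     ]
[0.47441975 0.01952915 0.168     ]
hopper [0.44172582 0.22531828 0.03      ]
jar [ 0.68569661 -0.24467421  0.146     ]
```

```bash
python3 -m handwheel '[[-0.4,-4.2,-4.5,0,0],[-0.4,-4.2,-4.5,0,0],[-0.4,-4.2,-4.5,0,0],[-0.4,-4.2,-4.5,0,0],[-0.4,-4.2,-4.5,0,0],[-0.4,-4.2,-4.5,0,0],[-0.4,-4.2,-4.5,0,0],[-0.4,-4.2,-4.5,0,0],[-0.4,-4.2,-4.5,0,0],[-0.4,-4.2,-4.5,0,0]]'
python3 - <<'E'
from h import *
s=sensors.sense();print(s['clock'],s['q'],s['eef_pos'],R.from_rotvec(s['ee_rot']).as_matrix().round(3))
im=eyes.capture('wrist');cv2.imwrite("pics/w1.png",im[:,:,::-1])
im=eyes.capture('top');cv2.imwrite("pics/t1.png",im[:,:,::-1])
E
```

```text
clock: 2.0
eef_pos: [0.4602, 0.0508, 0.2717]
ee_rot: [2.041, 0.345, -2.039]
contact_force: [1.9, -1.1, 0.2]
grip_width: 0.0004
2.0 [ 1.10111032e-01  1.11676499e-02 -7.50051409e-02  1.48363376e+00
 -2.40396521e-04  2.91641927e+00] [0.4601573  0.0508027  0.27172111] [[ 0.001  0.329 -0.944]
 [-0.    -0.944 -0.329]
 [-1.     0.    -0.001]]
```

View pics/w1.png

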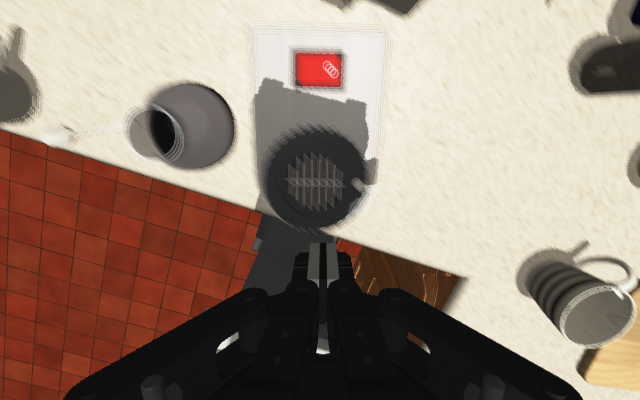

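View pics/t1.png

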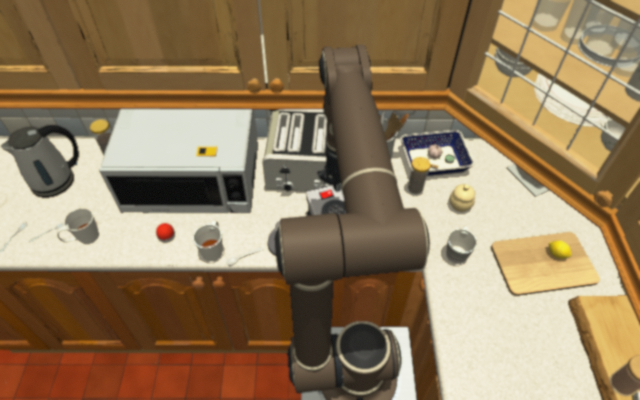

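```bash
python3 -m handwheel '[[0,0,0,0,0],[0,0,0,0,0]]'
python3 - <<'E'
from h import *
s=sensors.sense();print(s['clock'],s['contact_force'])
im=eyes.capture('wrist');cv2.imwrite("pics/w2.png",im[:,:,::-1])
cv2.imwrite("pics/w2z.png",cv2.resize(im[10:250,220:420,::-1],None,fx=3,fy=2.5*1.0,interpolation=3))
c=cam('wrist',s); np.save('c2.npy',np.array([c[0],c[1],c[2],*c[3].ravel(),*c[4]]))
for t in("collar_mid","collar_dot","pointer","switch_off_end"):print(t,finder.search_frame('wrist',t)[:1])
E
```

```text
clock: 2.35
eef_pos: [0.459, 0.0477, 0.2714]
ee_rot: [2.041, 0.343, -2.041]
contact_force: [-0.3, -0.9, 0.2]
grip_width: 0.0004
2.35 [-0.25838415 -0.86834991  0.17012671]
collar_mid [{'uv': [327.6, 151.1], 'confidence': 0.95}]
collar_dot [{'uv': [313.5, 146.2], 'confidence': 0.64}]
pointer [{'uv': [317.6, 119.3], 'confidence': 0.57}]
switch_off_end [{'uv': [318.5, 71.5], 'confidence': 0.87}]
```

View pics/w2z.png

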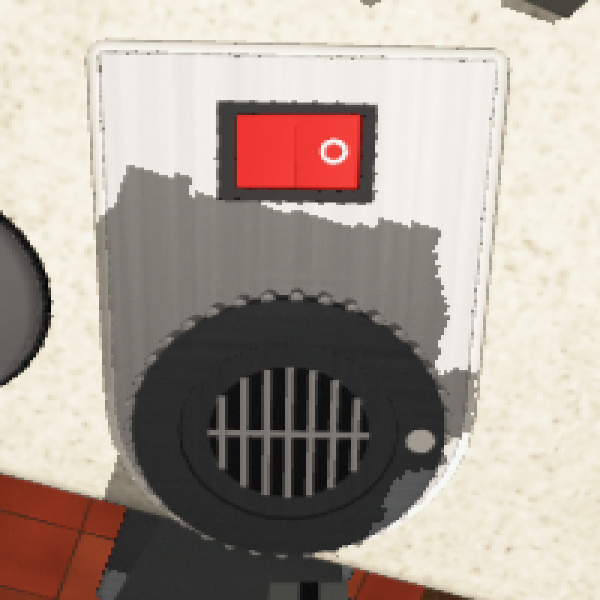

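View pics/w2.png

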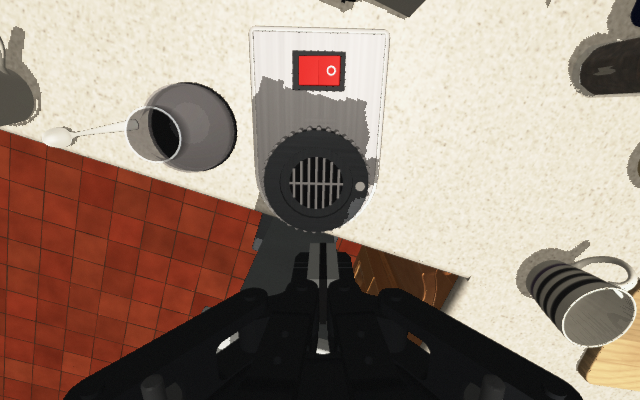

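Run:
```python
from h import *
v=np.load('c2.npy');c=(v[0],v[1],v[2],v[3:12].reshape(3,3),v[12:])
P=lambda u,z:back(c,u,z)
ax=P((316.5,182.4),.1617);hi=P((318.7,70),.136);ri=P((331.3,70.8),.138);d=P((360,186),.1617)
print('axis',ax,'hinge',hi,'ring',ri,'dot',d,'r',np.linalg.norm(d-ax))
# axis via fitted left/right rim 
print(P((220+133/3,180),.155),P((220+445/3,180),.155))
g=hi-ax;yaw=np.arctan2(g[1],g[0]);print('yaw',np.degrees(yaw),np.hypot(g[0],g[1]))
bl=P((220+92/3,10+45/2.5),.13);br=P((220+508/3,10+52/2.5),.13);e=bl-br;print('back edge yaw',np.degrees(np.arctan2(e[1],e[0]))-90,np.linalg.norm(e),(bl+br)/2)
dd=d-ax;print('dot angle rel pointer',np.degrees((np.arctan2(dd[1],dd[0])-(yaw+np.pi))%(2*np.pi)))
s=sensors.sense();Rt=R.from_rotvec(s['ee_rot']).as_matrix()
print(s['eef_pos'],'to ring, tool',Rt.T@(ri-s['eef_pos']),'hinge',Rt.T@(hi-s['eef_pos']))
```

```text
axis [0.46965018 0.05839879 0.1617    ] hinge [0.55812333 0.08686767 0.136     ] ring [0.56084597 0.07640664 0.138     ] dot [0.47899898 0.02138953 0.1617    ] r 0.038171790538021236
[0.45489895 0.10269696 0.155     ] [0.48519115 0.0149644  0.155     ]
yaw 17.837129675601265 0.0929407037236996
back edge yaw 18.017103447200725 0.11725046740261562 [0.58899855 0.09623291 0.13      ]
dot angle rel pointer 86.33961171251345
[0.4592967  0.04780399 0.27151418] to ring, tool [ 0.13355956  0.00614873 -0.10526367] hinge [ 0.13555884 -0.00462782 -0.10610913]
```

```bash
python3 -m handwheel '[[0,0.9,-5.3,0,0],[1,0.85,-5.3,0,0],[3.5,0,0,0,0],[4.0,0,0,0,0],[2.5,0,0,0,0],[0.5,0,0,0,0],[0,0,0,0,0],[0,0,0,0,0]]'
python3 - <<'E'
from h import *
s=sensors.sense();print(s['clock'],s['contact_force'])
im=eyes.capture('wrist');cv2.imwrite("pics/w3.png",im[:,:,::-1])
c=cam('wrist',s)
hi=np.array([0.55812333,0.08686767,0.136])
Rt=R.from_rotvec(s['ee_rot']).as_matrix();print(Rt.T@(hi-s['eef_pos']))
E
```

```text
clock: 3.6
eef_pos: [0.5662, 0.067, 0.1579]
ee_rot: [2.043, 0.344, -2.037]
contact_force: [-0.3, -0.0, 0.4]
grip_width: 0.0002
3.6 [-0.29194916 -0.0446679   0.36583262]
[ 0.02188011 -0.02145887  0.0011004 ]
```

View pics/w3.png

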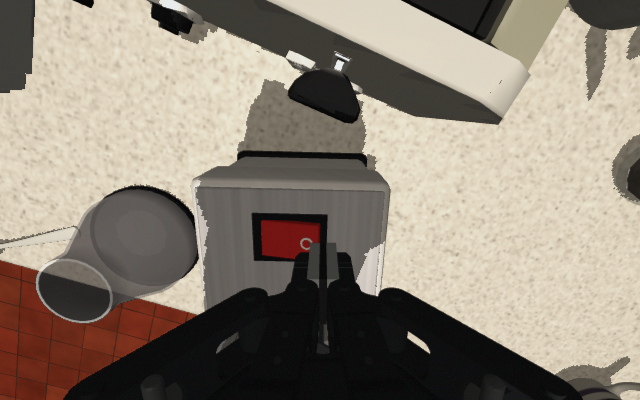

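```bash
python3 -m handwheel '[[0.8,-0.6,0,0,0],[0.8,0,0,0,0],[0.2,0,0,0,0],[0.2,0,0,0,0],[0.1,0,0,0,0]]';python3 -m handwheel '[[0.15,0,0,0,0],[0,0,0,0,0]]'
```

```text
clock: 4.28
eef_pos: [0.5633, 0.0727, 0.1355]
ee_rot: [2.04, 0.345, -2.04]
contact_force: [-1.4, 0.7, 4.6]
grip_width: 0.0002
clock: 4.53
eef_pos: [0.5634, 0.0728, 0.1341]
ee_rot: [2.04, 0.345, -2.04]
contact_force: [-1.9, 1.2, 4.0]
grip_width: -0.0001
```

```bash
python3 -m handwheel '[[0.1,0,0,0,0],[0,0,0,0,0]]';python3 -m handwheel '[[0.1,0,0,0,0],[0,0,0,0,0]]'
```

```text
clock: 4.78
eef_pos: [0.5635, 0.0728, 0.1339]
ee_rot: [2.041, 0.345, -2.039]
contact_force: [-3.8, 0.8, 9.2]
grip_width: -0.0002
clock: 5.03
eef_pos: [0.5635, 0.0728, 0.1337]
ee_rot: [2.042, 0.345, -2.038]
contact_force: [-6.1, 0.4, 14.5]
grip_width: 0.0003
```

```bash
python3 -m handwheel '[[-1,0,0,0,0],[-3,0,0,0,0],[-3.5,0,0,0,0],[0,-0.45,4,0,0],[0,-0.45,4,0,0],[0,-0.45,4,0,0],[0,-0.4,3.7,0,0],[0,0,0,0,0],[0,0,0,0,0],[0,0,0,0,0]]'
python3 - <<'E'
from h import *
s=sensors.sense();print(s['clock'],s['contact_force'])
im=eyes.capture('wrist');cv2.imwrite("pics/w4.png",im[:,:,::-1])
ax=np.array([.4697,.0584,.145])
Rt=R.from_rotvec(s['ee_rot']).as_matrix();print(Rt.T@(ax-s['eef_pos']))
E
```

```text
clock: 6.28
eef_pos: [0.4103, 0.0377, 0.2066]
ee_rot: [2.04, 0.345, -2.04]
contact_force: [-0.0, -1.1, -0.2]
grip_width: -0.0001
6.275 [-0.01457577 -1.11884332 -0.15710996]
[ 6.16011732e-02 -1.92211689e-05 -6.28923169e-02]
```

View pics/w4.png

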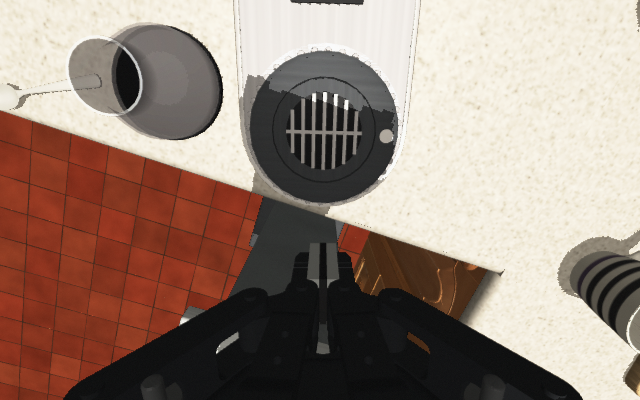

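Run:
```python
from h import *
s=sensors.sense()
c=cam('wrist',s); print(back(c,(324,131),.1617),back(c,(386,136),.1617))
im=eyes.capture('top');cv2.imwrite("pics/t4.png",im[:,:,::-1])
a=cv2.imread('pics/t1.png')[180:220,300:360];b=cv2.imread('pics/t4.png')[180:220,300:360]
cv2.imwrite('pics/t4z.png',cv2.resize(np.vstack([a,b]),None,fx=7,fy=7,interpolation=3))
```

```text
[0.46898441 0.05859106 0.1617    ] [0.47868359 0.02144886 0.1617    ]
```

View pics/t4z.png

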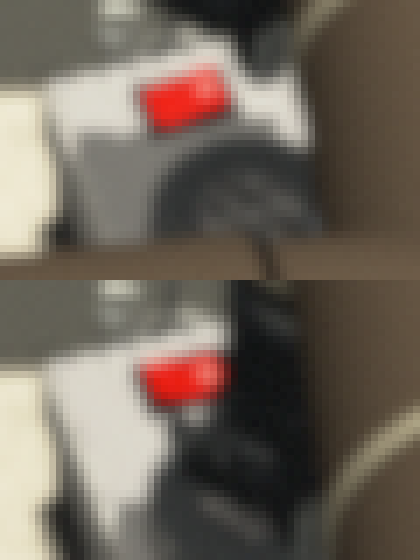

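```bash
python3 -m handwheel '[[-2,0,-4,0,0],[-2,0,-4,0,0],[0,0,0,0,0],[0,0,0,0,0]]'
python3 - <<'E'
from h import *
s=sensors.sense()
im=eyes.capture('wrist');cv2.imwrite("pics/w5.png",im[:,:,::-1])
a=im[:,:,::-1][20:200,220:420];cv2.imwrite('pics/w5z.png',cv2.resize(a,None,fx=3,fy=3,interpolation=3))
E
```

```text
clock: 6.88
eef_pos: [0.4847, 0.0639, 0.2459]
ee_rot: [2.038, 0.345, -2.042]
contact_force: [-0.1, 0.4, -0.5]
grip_width: -0.0004
```

View pics/w5z.png

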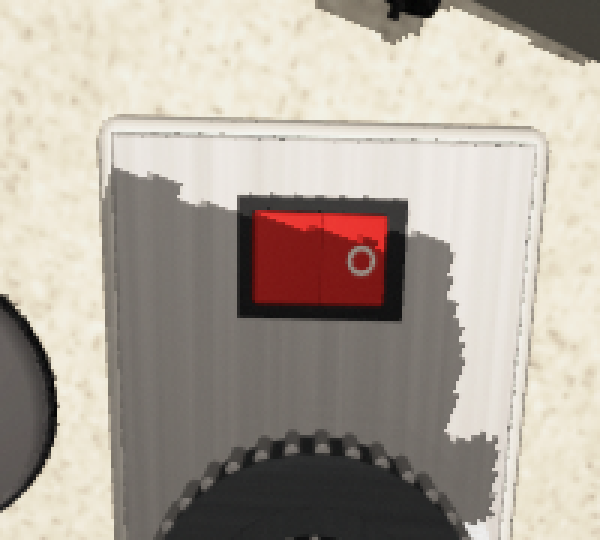

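```bash
python3 -m handwheel '[[2,0,4,0,0],[2,0,4,0,0],[3,0,0,0,0],[3.1,0,0,0,0],[0,0,0,0,0],[0,0,0,0,0]]'
python3 -m handwheel '[[0,0,-0.3,0,0],[0,0,0,0,0]]'; python3 -m handwheel '[[0,0,-0.1,0,0],[0,0,0,0,0]]'
```

```text
clock: 7.68
eef_pos: [0.4093, 0.0375, 0.1467]
ee_rot: [2.041, 0.344, -2.039]
contact_force: [0.2, -0.1, 0.2]
grip_width: 0.0002
clock: 7.92
eef_pos: [0.4129, 0.0387, 0.1466]
ee_rot: [2.041, 0.345, -2.039]
contact_force: [-0.7, -0.2, 0.5]
grip_width: -0.0001
clock: 8.18
eef_pos: [0.413, 0.0389, 0.1459]
ee_rot: [2.039, 0.345, -2.04]
contact_force: [-2.9, -0.8, 1.8]
grip_width: -0.0002
```

```bash
python3 -m handwheel '[[0,0,-0.1,0,0],[0,0.62,-0.032,-6,0],[0,0.62,-0.032,-6,0],[0,0.62,-0.032,-6,0],[0,0.62,-0.032,-6,0]]'
cat > chk.py <<'E'
from h import *
import sys
AX=np.array([.4693,.0585,.162]);YAW=np.radians(17.9)
s=sensors.sense();f=s['contact_force'];p=s['eef_pos']-AX
phi=np.arctan2(p[1],p[0]);e=np.array([np.cos(phi),np.sin(phi)]);t=np.array([-e[1],e[0]])
print('t',s['clock'],'phi',np.degrees(phi).round(1),'R',np.hypot(p[0],p[1]).round(4),'z',s['eef_pos'][2].round(4),'Fr',(f[:2]@e).round(1),'Ft',(f[:2]@t).round(1),'Fz',f[2].round(1),'q6',s['q'][5].round(2))
Rt=R.from_rotvec(s['ee_rot']).as_matrix();print('az_z',np.degrees(np.arctan2(Rt[1,2],Rt[0,2])).round(1))
if len(sys.argv)>1:
    im=eyes.capture('wrist');cv2.imwrite(f"pics/{sys.argv[1]}.png",im[:,:,::-1])
    zt=float(sys.argv[2]) if len(sys.argv)>2 else .163
    c=cam('wrist',s)
    # rectified top view of the collar plane in grinder frame: 4 px/mm, pointer at left(-x)
    S=4; n=560
    src=np.float32([[140,140],[420,140],[420,420],[140,420]])
    g=(src-n/2)/S/1000*[1,-1]   # grinder x right, y up
    Rm=np.array([[np.cos(YAW),-np.sin(YAW)],[np.sin(YAW),np.cos(YAW)]])
    w=np.c_[g@Rm.T+AX[:2],np.full(4,zt)]
    H=cv2.getPerspectiveTransform(np.float32(proj(c,w)),src)
    o=cv2.warpPerspective(im[:,:,::-1].copy(),H,(n,n),flags=cv2.INTER_LINEAR)
    cv2.circle(o,(280,280),154,(0,255,0),1)
    cv2.imwrite(f"pics/{sys.argv[1]}r.png",o)
E
python3 chk.py w6
```

```text
clock: 8.8
eef_pos: [0.4257, 0.0176, 0.1456]
ee_rot: [1.776, 0.707, -1.781]
contact_force: [-5.8, -2.0, 2.7]
grip_width: 0.0004
t 8.8 phi -136.8 R 0.0598 z 0.1456 Fr 5.6 Ft -2.5 Fz 2.7 q6 2.43
az_z -136.6
```

View pics/w6.png

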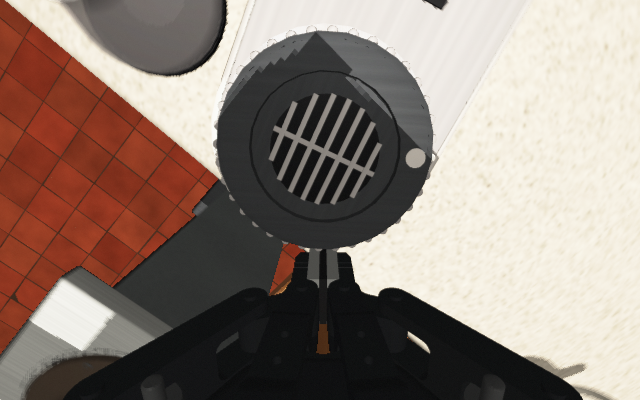

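View pics/w6r.png

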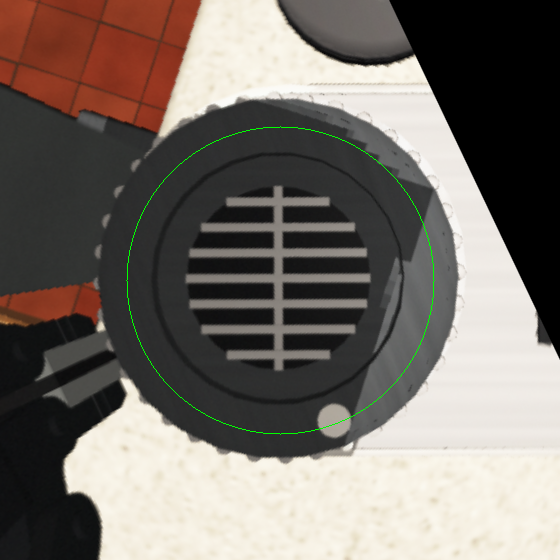

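```bash
python3 -m handwheel '[[0,0.62,-0.032,-6,0],[0,0.62,-0.032,-6,0],[0,0.62,-0.032,-6,0],[0,0.62,-0.032,-6,0],[0,0.62,-0.032,-6,0],[0,0.62,-0.032,-6,0],[0,0.62,-0.032,-6,0],[0,0.62,-0.032,-6,0]]'; python3 chk.py w7
```

```text
clock: 9.85
eef_pos: [0.4715, -0.0016, 0.1459]
ee_rot: [1.19, 1.219, -1.193]
contact_force: [-2.2, -3.9, 1.9]
grip_width: -0.0001
t 9.85 phi -87.9 R 0.0601 z 0.1459 Fr 3.8 Ft -2.4 Fz 1.9 q6 1.55
az_z -88.7
```

View pics/w7r.png

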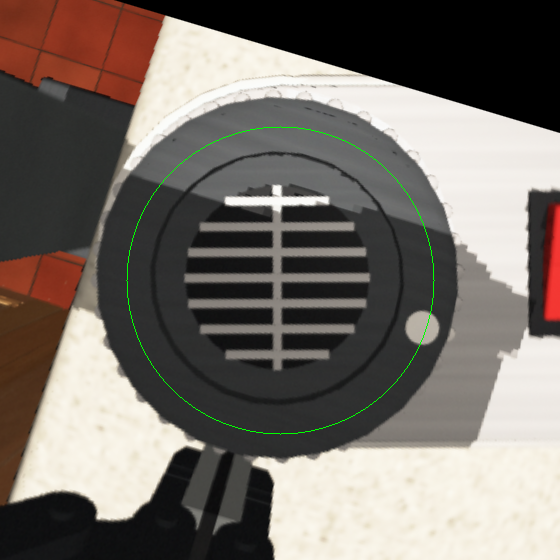

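```bash
python3 -m handwheel '[[0,0.62,-0.08,-6,0],[0,0.62,-0.035,-6,0],[0,0.62,-0.035,-6,0],[0,0.62,-0.035,-6,0],[0,0.62,-0.035,-6,0],[0,0.62,-0.035,-6,0],[0,0.62,-0.035,-6,0],[0,0.62,-0.035,-6,0],[0,0.62,-0.035,-6,0],[0,0.62,-0.035,-6,0]]'; python3 chk.py
```

```text
clock: 11.15
eef_pos: [0.5225, 0.0311, 0.1457]
ee_rot: [0.393, 1.534, -0.392]
contact_force: [-0.9, -0.7, -0.1]
grip_width: 0.0004
t 11.15 phi -27.2 R 0.0598 z 0.1457 Fr -0.5 Ft -1.0 Fz -0.1 q6 0.56
az_z -28.7
```

```bash
python3 chk.py w8
```

```text
t 11.15 phi -27.2 R 0.0598 z 0.1457 Fr -0.5 Ft -1.0 Fz -0.1 q6 0.56
az_z -28.7
```

View pics/w8r.png

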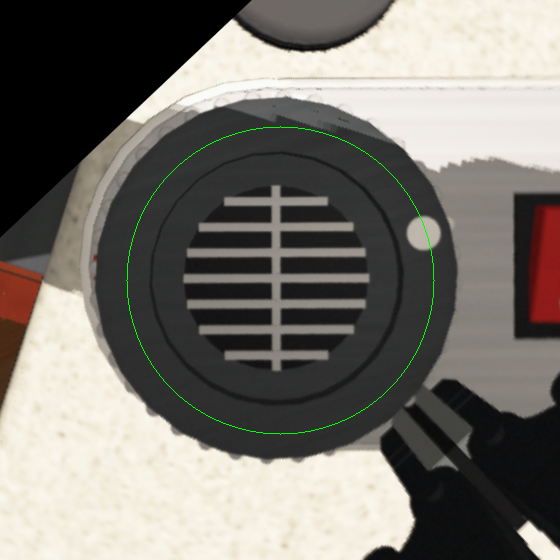

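View pics/w8.png

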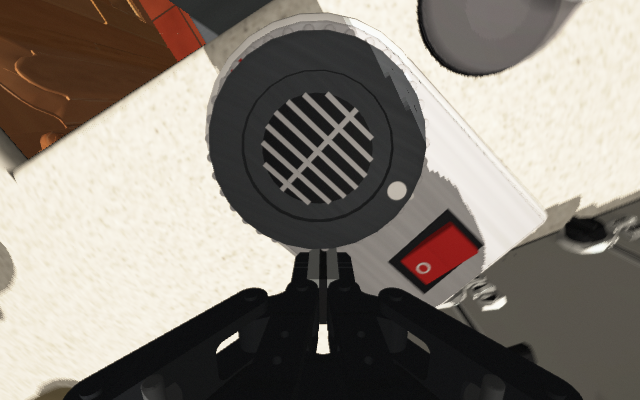

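```bash
python3 -m handwheel '[[0,0,-0.15,0,0],[0,0,0,0,0]]'; python3 chk.py; python3 -m handwheel '[[0,0,-0.07,0,0],[0,0,0,0,0]]'; python3 chk.py
```

```text
clock: 11.45
eef_pos: [0.5222, 0.0313, 0.146]
ee_rot: [0.397, 1.531, -0.396]
contact_force: [6.6, -2.2, -2.0]
grip_width: -0.0
t 11.45 phi -27.2 R 0.0594 z 0.146 Fr 6.9 Ft 1.1 Fz -2.0 q6 0.57
az_z -29.0
clock: 11.7
eef_pos: [0.522, 0.0313, 0.1461]
ee_rot: [0.397, 1.53, -0.397]
contact_force: [8.2, -2.8, -3.8]
grip_width: 0.0003
t 11.7 phi -27.3 R 0.0593 z 0.1461 Fr 8.6 Ft 1.3 Fz -3.8 q6 0.57
az_z -29.0
```

```bash
python3 -m handwheel '[[0,0.605,-0.032,-7.7,0],[0,0.605,-0.032,-6,0],[0,0.605,-0.032,-6,0],[0,0.605,-0.032,-6,0],[0,0.605,-0.032,-6,0]]'; python3 chk.py; python3 -m handwheel '[[0,0.605,-0.032,-6,0],[0,0.605,-0.032,-6,0],[0,0.605,-0.032,-6,0],[0,0.605,-0.032,-6,0],[0,0.605,-0.032,-6,0]]'; python3 chk.py w9
```

```text
clock: 12.32
eef_pos: [0.5283, 0.0607, 0.1462]
ee_rot: [-0.04, 1.567, 0.039]
contact_force: [6.9, -1.7, -2.3]
grip_width: 0.0002
t 12.325 phi 2.2 R 0.0591 z 0.1462 Fr 6.9 Ft -1.9 Fz -2.3 q6 0.06
az_z 2.9
clock: 12.95
eef_pos: [0.5188, 0.09, 0.1463]
ee_rot: [-0.45, 1.52, 0.45]
contact_force: [5.1, 1.2, -1.0]
grip_width: -0.0
t 12.95 phi 32.5 R 0.0587 z 0.1463 Fr 5.0 Ft -1.7 Fz -1.0 q6 -0.4
az_z 32.9
```

View pics/w9r.png

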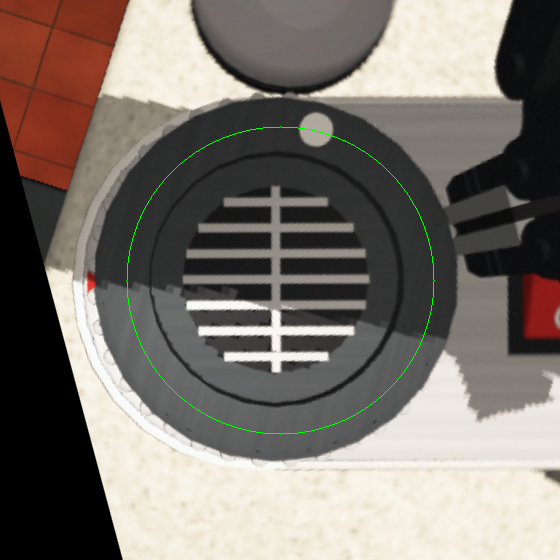

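```bash
sed -i 's/\.4693,\.0585/.4684,.0583/' chk.py; python3 -m handwheel '[[0,0.605,-0.06,-6,0],[0,0.605,-0.032,-6,0],[0,0.605,-0.032,-6,0],[0,0.605,-0.032,-6,0],[0,0.605,-0.032,-6,0]]'; python3 chk.py; python3 -m handwheel '[[0,0.605,-0.032,-6,0],[0,0.605,-0.032,-6,0],[0,0.605,-0.032,-6,0],[0,0.605,-0.032,-6,0],[0,0.605,-0.032,-6,0]]'; python3 chk.py w10
```

```text
clock: 13.62
eef_pos: [0.496, 0.1105, 0.1464]
ee_rot: [-0.854, 1.392, 0.854]
contact_force: [3.1, 2.2, 0.1]
grip_width: 0.0003
t 13.625 phi 62.2 R 0.059 z 0.1464 Fr 3.4 Ft -1.7 Fz 0.1 q6 -0.88
az_z 62.9
clock: 14.25
eef_pos: [0.4661, 0.1168, 0.1465]
ee_rot: [-1.246, 1.181, 1.247]
contact_force: [1.8, 3.1, 2.7]
grip_width: 0.0002
t 14.25 phi 92.3 R 0.0586 z 0.1465 Fr 3.0 Ft -1.9 Fz 2.7 q6 -1.38
az_z 92.9
```

View pics/w10r.png

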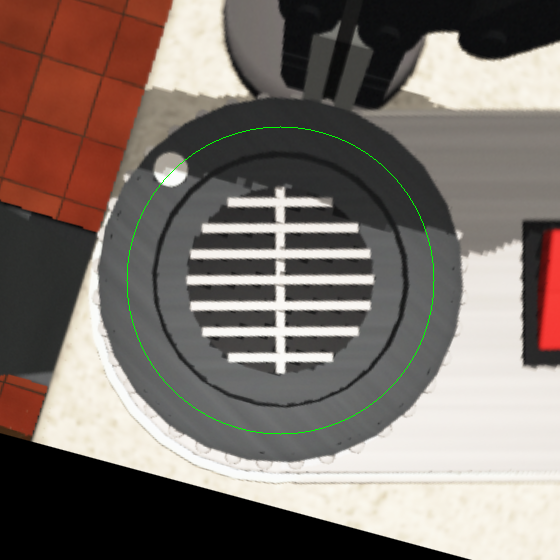

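```bash
python3 -m handwheel '[[0,0.605,-0.07,-6,0],[0,0.605,-0.032,-6,0],[0,0.605,-0.032,-6,0],[0,0.605,-0.032,-6,0],[0,0.605,-0.032,-6,0],[0,0.605,-0.032,-6,0]]'; python3 chk.py; python3 -m handwheel '[[0,0.605,-0.05,-6,0],[0,0.605,-0.032,-6,0],[0,0.605,-0.032,-6,0],[0,0.605,-0.032,-6,0],[0,0.605,-0.032,-6,0],[0,0.605,-0.032,-6,0]]'; python3 chk.py w11
```

```text
clock: 15.05
eef_pos: [0.4318, 0.1036, 0.1462]
ee_rot: [-1.687, 0.805, 1.689]
contact_force: [-1.1, 4.2, 2.2]
grip_width: -0.0001
t 15.05 phi 129.0 R 0.0582 z 0.1462 Fr 3.9 Ft -1.8 Fz 2.2 q6 -2.02
az_z 128.9
clock: 15.8
eef_pos: [0.4118, 0.0725, 0.1455]
ee_rot: [-2.079, 0.276, 2.082]
contact_force: [-0.9, 2.0, 1.0]
grip_width: 0.0002
t 15.8 phi 165.9 R 0.0584 z 0.1455 Fr 1.3 Ft -1.7 Fz 1.0 q6 -2.7
az_z 164.9
```

View pics/w11r.png

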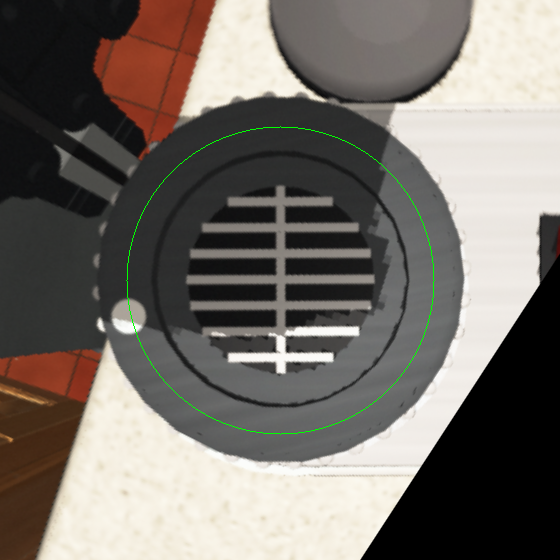

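```bash
python3 -m handwheel '[[0,0,1,0,0],[-2,0,2,5,0],[-1,0,0,10.5,0],[0,0,0,10.5,0],[0,0,0,10.5,0],[0,0,0,10.5,0],[0,0,0,10.5,0],[0,0,0,10.5,0],[0,0,0,10.5,0],[0,0,0,10.5,0]]'; python3 chk.py;python3 -m handwheel '[[0,0,0,10.5,0],[0,0,0,10.5,0],[0,0,0,10.5,0],[0,0,0,10.5,0],[0,0,0,10.5,0],[0,0,0,10.5,0],[0,0,0,10.5,0],[0,0,0,10.5,0],[0,0,0,10.5,0],[0,0,0,10.5,0]]'; python3 chk.py;python3 -m handwheel '[[0,0,0,10.5,0],[0,0,0,10.5,0],[0,0,0,10.5,0],[0,0,0,10.5,0],[0,0,0,10.5,0],[0,0,0,10.5,0],[0,0,0,10.5,0],[0,0,0,10.5,0],[0,0,0,10.5,0],[0,0,0,10.5,0]]'; python3 chk.py
```

```text
clock: 17.1
eef_pos: [0.3832, 0.0805, 0.1758]
ee_rot: [-1.019, 1.32, 1.019]
contact_force: [0.5, -0.0, 0.1]
grip_width: 0.0001
t 17.1 phi 165.4 R 0.0881 z 0.1758 Fr -0.5 Ft -0.1 Fz 0.1 q6 -1.11
az_z 75.3
clock: 18.35
eef_pos: [0.3832, 0.0805, 0.1758]
ee_rot: [0.406, 1.532, -0.406]
contact_force: [0.2, -0.0, -0.2]
grip_width: 0.0001
t 18.35 phi 165.4 R 0.088 z 0.1758 Fr -0.2 Ft -0.0 Fz -0.2 q6 0.72
az_z -29.7
clock: 19.6
eef_pos: [0.3832, 0.0805, 0.1758]
ee_rot: [1.756, 0.733, -1.756]
contact_force: [0.0, -0.4, 0.7]
grip_width: 0.0001
t 19.6 phi 165.4 R 0.0881 z 0.1758 Fr -0.2 Ft 0.4 Fz 0.7 q6 2.56
az_z -134.7
```

Run:
```python
from h import *
s=sensors.sense();Rt=R.from_rotvec(s['ee_rot']).as_matrix();a=np.radians(-134.7)
for r in(.09,.064):
    g=np.array([.4688+r*np.cos(a),.0584+r*np.sin(a),.148]);print(Rt.T@(g-s['eef_pos'])*100)
```

```text
[2.77875806 7.63690933 4.55326038]
[2.77840301 7.63867595 1.953261  ]
```

```bash
python3 -m handwheel '[[0,3.8,2.3,0,0],[0,3.85,2.25,0,0],[1.4,0,-1.2,0,0],[1.4,0,-1.4,0,0],[0,0,0,0,0],[0,0,-0.4,0,0],[0,0,0,0,0]]'; python3 chk.py;python3 -m handwheel '[[0,0,-0.1,0,0],[0,0,0,0,0]]'; python3 chk.py
```

```text
clock: 20.48
eef_pos: [0.4268, 0.0164, 0.1476]
ee_rot: [1.747, 0.742, -1.751]
contact_force: [-4.5, -1.8, -2.3]
grip_width: 0.0001
t 20.475 phi -134.8 R 0.059 z 0.1476 Fr 4.5 Ft -1.9 Fz -2.3 q6 2.38
az_z -134.0
clock: 20.72
eef_pos: [0.427, 0.0164, 0.1476]
ee_rot: [1.747, 0.74, -1.753]
contact_force: [-6.4, -3.9, 0.2]
grip_width: 0.0
t 20.725 phi -134.6 R 0.0589 z 0.1476 Fr 7.3 Ft -1.9 Fz 0.2 q6 2.38
az_z -134.1
```

```bash
python3 -m handwheel '[[0,0.61,-0.032,-6,0],[0,0.61,-0.032,-6,0],[0,0.61,-0.032,-6,0],[0,0.61,-0.032,-6,0],[0,0.61,-0.032,-6,0]]'; python3 chk.py;python3 -m handwheel '[[0,0.61,-0.032,-6,0],[0,0.61,-0.032,-6,0],[0,0.61,-0.032,-6,0],[0,0.61,-0.032,-6,0],[0,0.61,-0.032,-6,0]]'; python3 chk.py
```

```text
clock: 21.35
eef_pos: [0.4541, 0.0006, 0.1479]
ee_rot: [1.383, 1.082, -1.389]
contact_force: [-4.0, -6.9, 1.1]
grip_width: 0.0002
t 21.35 phi -103.9 R 0.0594 z 0.1479 Fr 7.6 Ft -2.2 Fz 1.1 q6 1.82
az_z -104.0
clock: 21.98
eef_pos: [0.4857, 0.001, 0.1482]
ee_rot: [0.998, 1.325, -1.002]
contact_force: [0.8, -7.0, -0.9]
grip_width: 0.0
t 21.975 phi -73.2 R 0.0599 z 0.1482 Fr 6.9 Ft -1.3 Fz -0.9 q6 1.3
az_z -74.0
```

```bash
python3 -m handwheel '[[0,0.605,-0.05,-6.5,0],[0,0.605,-0.035,-6,0],[0,0.605,-0.035,-6,0],[0,0.605,-0.035,-6,0],[0,0.605,-0.035,-6,0]]'; python3 chk.py w12;python3 -m handwheel '[[0,0.605,-0.05,-6,0],[0,0.605,-0.035,-6,0],[0,0.605,-0.035,-6,0],[0,0.605,-0.035,-6,0],[0,0.605,-0.035,-6,0]]'; python3 chk.py
```

```text
clock: 22.6
eef_pos: [0.5123, 0.0172, 0.1485]
ee_rot: [0.592, 1.484, -0.594]
contact_force: [3.1, -6.0, -1.1]
grip_width: -0.0
t 22.6 phi -43.1 R 0.0601 z 0.1485 Fr 6.3 Ft -2.3 Fz -1.1 q6 0.79
az_z -43.5
clock: 23.28
eef_pos: [0.5269, 0.0445, 0.1488]
ee_rot: [0.184, 1.558, -0.185]
contact_force: [3.6, -3.7, -2.2]
grip_width: 0.0
t 23.275 phi -13.2 R 0.0601 z 0.1488 Fr 4.4 Ft -2.8 Fz -2.2 q6 0.32
az_z -13.4
```

View pics/w12r.png

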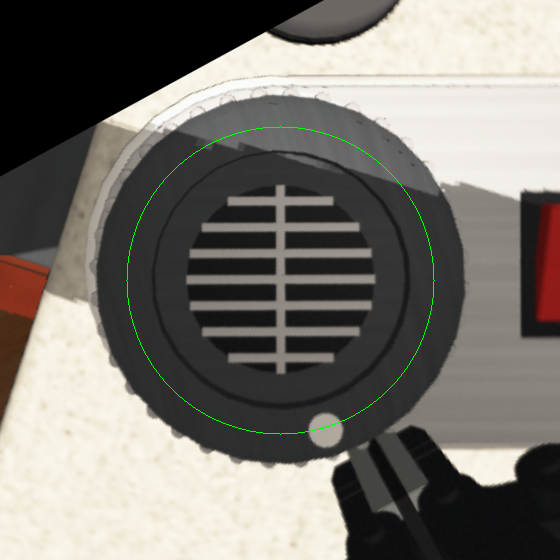

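```bash
python3 -m handwheel '[[0,0.605,-0.1,-6,0],[0,0.605,-0.035,-6,0],[0,0.605,-0.035,-6,0],[0,0.605,-0.035,-6,0],[0,0.605,-0.035,-6,0]]'; python3 chk.py;python3 -m handwheel '[[0,0.605,-0.05,-6,0],[0,0.605,-0.035,-6,0],[0,0.605,-0.035,-6,0],[0,0.605,-0.035,-6,0],[0,0.605,-0.035,-6,0]]'; python3 chk.py w13
```

```text
clock: 23.9
eef_pos: [0.5257, 0.0755, 0.149]
ee_rot: [-0.227, 1.553, 0.227]
contact_force: [4.3, -0.7, -0.1]
grip_width: -0.0002
t 23.9 phi 16.7 R 0.0598 z 0.149 Fr 3.9 Ft -1.9 Fz -0.1 q6 -0.15
az_z 16.6
clock: 24.52
eef_pos: [0.5093, 0.1014, 0.1491]
ee_rot: [-0.635, 1.471, 0.635]
contact_force: [4.1, 0.7, -0.1]
grip_width: -0.0002
t 24.525 phi 46.5 R 0.0594 z 0.1491 Fr 3.3 Ft -2.5 Fz -0.1 q6 -0.62
az_z 46.6
```

View pics/w13r.png

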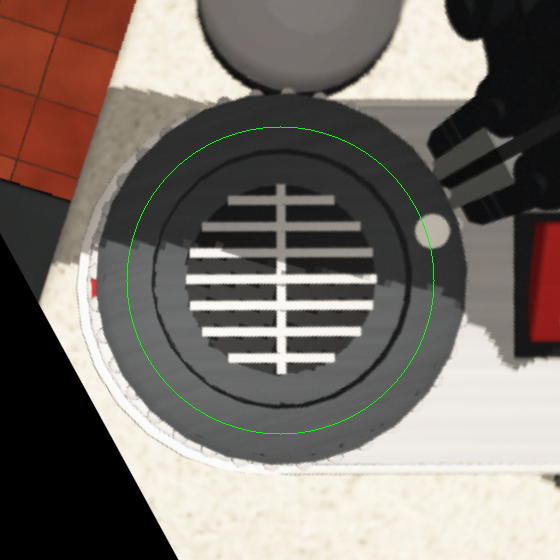

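```bash
python3 -m handwheel '[[0,0,0.5,0,0],[-1.5,0,1,0,0],[-1,-1.3,-0.115,10,0],[0,-1.3,-0.115,10,0],[0,-1.3,-0.115,10,0],[0,-1.3,-0.115,10,0],[0,-1.3,-0.115,10,0],[0,-1.3,-0.115,10,0],[0,-1.3,-0.115,10,0],[0,-1.3,-0.115,10,0]]'; python3 chk.py;python3 -m handwheel '[[0,-1.3,-0.115,10,0],[0,-1.3,-0.115,10,0],[0,-1.3,-0.115,10,0],[0,-1.3,-0.115,10,0],[0,-1.3,-0.115,10,0],[0,-1.3,-0.115,10,0],[0,-1.3,-0.115,10,0],[0,0,0,0,0],[0,0,0,0,0]]'; python3 chk.py
python3 - <<'E'
from h import *
s=sensors.sense();Rt=R.from_rotvec(s['ee_rot']).as_matrix()
print(Rt.T@(np.array([.4688,.0583,.149])-s['eef_pos'])*100)
E
```

```text
clock: 25.82
eef_pos: [0.5282, 0.0151, 0.1726]
ee_rot: [0.466, 1.521, -0.466]
contact_force: [0.0, -0.2, 0.8]
grip_width: -0.0003
t 25.825 phi -35.8 R 0.0738 z 0.1726 Fr 0.1 Ft -0.1 Fz 0.8 q6 0.62
az_z -34.1
clock: 26.95
eef_pos: [0.4488, -0.0157, 0.1729]
ee_rot: [1.381, 1.088, -1.38]
contact_force: [0.8, -0.7, -0.5]
grip_width: 0.0001
t 26.95 phi -104.9 R 0.0766 z 0.1729 Fr 0.5 Ft 1.0 Fz -0.5 q6 1.77
az_z -103.5
[ 2.38897762  0.22075854 -7.66534097]
```

```bash
python3 -m handwheel '[[1.2,0.22,0,0,0],[1.15,0,-0.8,0,0],[0,0,-0.55,0,0],[0,0,0,0,0],[0,0,-0.35,0,0],[0,0,0,0,0]]'; python3 chk.py;python3 -m handwheel '[[0,0,-0.1,0,0],[0,0,0,0,0]]'; python3 chk.py
```

```text
clock: 27.7
eef_pos: [0.4545, 0.0001, 0.1496]
ee_rot: [1.382, 1.086, -1.382]
contact_force: [0.4, -1.6, -0.0]
grip_width: 0.0
t 27.7 phi -103.5 R 0.0598 z 0.1496 Fr 1.5 Ft 0.7 Fz -0.0 q6 1.81
az_z -103.6
clock: 27.95
eef_pos: [0.4545, 0.0004, 0.1495]
ee_rot: [1.381, 1.085, -1.383]
contact_force: [-1.4, -6.2, 0.9]
grip_width: -0.0002
t 27.95 phi -103.5 R 0.0596 z 0.1495 Fr 6.3 Ft 0.1 Fz 0.9 q6 1.81
az_z -103.7
```

Remaining ≈162°. Rolling ~126° first.

```bash
python3 -m handwheel '[[0,0.61,-0.05,-6,0],[0,0.61,-0.035,-6,0],[0,0.61,-0.035,-6,0],[0,0.61,-0.035,-6,0],[0,0.61,-0.035,-6,0],[0,0.61,-0.035,-6,0],[0,0.61,-0.035,-6,0]]'; python3 chk.py;python3 -m handwheel '[[0,0.605,-0.07,-6,0],[0,0.605,-0.035,-6,0],[0,0.605,-0.035,-6,0],[0,0.605,-0.035,-6,0],[0,0.605,-0.035,-6,0],[0,0.605,-0.035,-6,0],[0,0.605,-0.035,-6,0]]'; python3 chk.py;python3 -m handwheel '[[0,0.605,-0.07,-6,0],[0,0.605,-0.035,-6,0],[0,0.605,-0.035,-6,0],[0,0.605,-0.035,-6,0],[0,0.605,-0.035,-6,0],[0,0.605,-0.035,-6,0],[0,0.605,-0.035,-6,0]]'; python3 chk.py w14 .1652
```

```text
clock: 28.82
eef_pos: [0.4971, 0.0055, 0.1499]
ee_rot: [0.834, 1.401, -0.836]
contact_force: [1.0, -7.6, 1.8]
grip_width: -0.0
t 28.825 phi -61.4 R 0.0601 z 0.1499 Fr 7.2 Ft -2.8 Fz 1.8 q6 1.09
az_z -61.5
clock: 29.7
eef_pos: [0.5251, 0.0384, 0.1503]
ee_rot: [0.266, 1.549, -0.267]
contact_force: [5.1, -3.4, 0.7]
grip_width: 0.0001
t 29.7 phi -19.4 R 0.0601 z 0.1503 Fr 5.9 Ft -1.6 Fz 0.7 q6 0.41
az_z -19.5
clock: 30.58
eef_pos: [0.5236, 0.0812, 0.1506]
ee_rot: [-0.309, 1.543, 0.309]
contact_force: [5.0, -0.8, 2.2]
grip_width: 0.0003
t 30.575 phi 22.6 R 0.0597 z 0.1506 Fr 4.3 Ft -2.6 Fz 2.2 q6 -0.24
az_z 22.6
```

View pics/w14r.png

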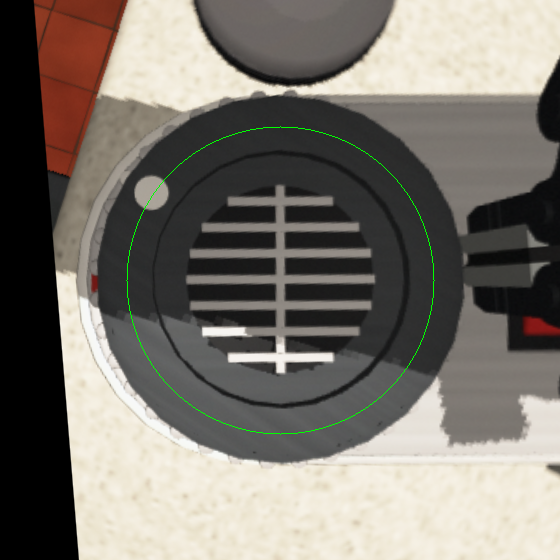

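```bash
python3 -m handwheel '[[0,0.605,-0.07,-6,0],[0,0.605,-0.035,-6,0],[0,0.605,-0.035,-6,0],[0,0.605,-0.035,-6,0],[0,0.605,-0.035,-6,0],[0,0,0,0,0]]'; python3 chk.py w15 .1656
```

```text
clock: 31.38
eef_pos: [0.5039, 0.1056, 0.1506]
ee_rot: [-0.711, 1.446, 0.714]
contact_force: [3.8, 5.5, 4.3]
grip_width: -0.0001
t 31.375 phi 53.1 R 0.0591 z 0.1506 Fr 6.7 Ft 0.2 Fz 4.3 q6 -0.71
az_z 52.3
```

View pics/w15r.png

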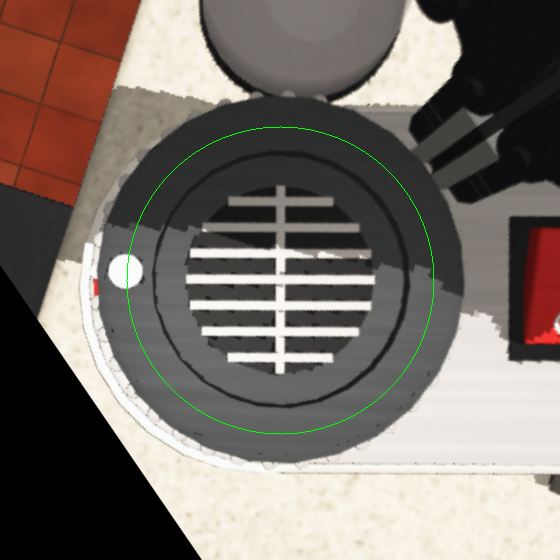

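View pics/w15.png

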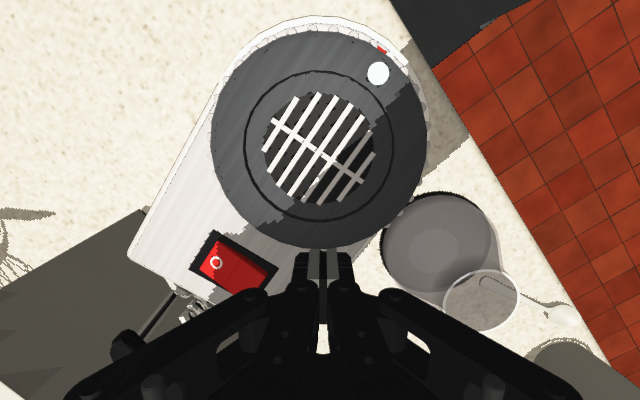

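Run:
```python
from h import *
im=cv2.imread('pics/w15.png')
cv2.imwrite('pics/w15z.png',cv2.resize(im[20:110,330:430],None,fx=7,fy=6,interpolation=cv2.INTER_NEAREST))
s=sensors.sense();c=cam('wrist',s)
b,g,r=[im[20:110,330:430,i].astype(int) for i in range(3)]
m=(r>130)&(g<80)&(b<80);m[:, 80:]=0;v,u=np.nonzero(m);print(len(u),u.mean()+330,v.mean()+20)
m2=(np.minimum(r,np.minimum(g,b))>215);n,l,st,ce=cv2.connectedComponentsWithStats(m2.astype(np.uint8));print([(st[i,4],(ce[i]+[330,20]).round(1)) for i in range(1,n) if st[i,4]>100])
p=back(c,(u.mean()+330,v.mean()+20),.1305);d=back(c,(378.2,74),.1656);a=back(c,(319,145.5),.1656)
for x in(p,d):
    q=x-a;print(x,np.hypot(q[0],q[1]),np.degrees(np.arctan2(q[1],q[0])))
```

```text
29 381.37931034482756 49.86206896551724
[(np.int32(1417), array([375.3,  35.5])), (np.int32(384), array([377.8,  73. ]))]
[0.41674318 0.04210388 0.1305    ] 0.051837981016687296 -163.6428336359813
[0.4308676  0.04895822 0.1656    ] 0.03644769749493294 -167.7321476471783
```

View pics/w15z.png

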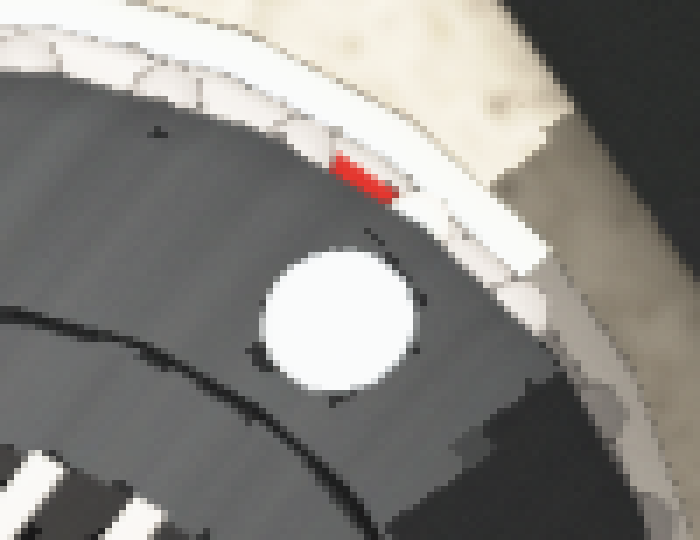

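```bash
python3 -m handwheel '[[0,0.2,-0.01,-2,0],[0,0.2,-0.01,-2,0],[0,0,0,0,0]]'; python3 chk.py w16 .1658
python3 - <<'E'
from h import *
im=cv2.imread('pics/w16.png');s=sensors.sense();c=cam('wrist',s)
b,g,r=[im[20:130,300:460,i].astype(int) for i in range(3)]
m=(r>130)&(g<80)&(b<80);n,l,st,ce=cv2.connectedComponentsWithStats(m.astype(np.uint8));print([(st[i,:],(ce[i]+[300,20]).round(1)) for i in range(1,n) if st[i,4]>8])
m2=(np.minimum(r,np.minimum(g,b))>215);n,l,st,ce=cv2.connectedComponentsWithStats(m2.astype(np.uint8));print([(st[i,4],(ce[i]+[300,20]).round(1)) for i in range(1,n) if st[i,4]>100])
E
```

```text
clock: 31.8
eef_pos: [0.5009, 0.1076, 0.1506]
ee_rot: [-0.764, 1.427, 0.766]
contact_force: [5.0, 3.9, 3.0]
grip_width: -0.0002
t 31.8 phi 56.6 R 0.0591 z 0.1506 Fr 6.0 Ft -2.1 Fz 3.0 q6 -0.77
az_z 56.3
[(array([83, 30,  5,  5, 13], dtype=int32), array([384.7,  51.8])), (array([134,  41,  26,  27, 317], dtype=int32), array([447.4,  75.7])), (array([142,  58,  18,  45, 411], dtype=int32), array([454.1,  98.3]))]
[(np.int32(1948), array([369.7,  35.9])), (np.int32(385), array([379.6,  73.5])), (np.int32(208), array([311.9, 109.3])), (np.int32(198), array([329. , 113.5])), (np.int32(143), array([345.8, 117.9]))]
```

View pics/w16r.png

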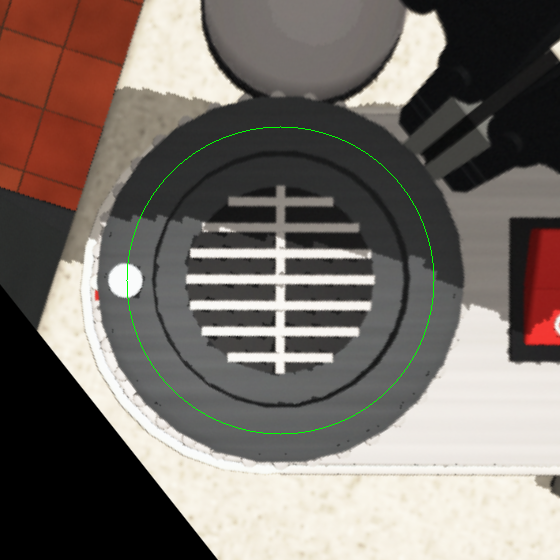

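```bash
python3 -m handwheel '[[0,0,0.5,0,0],[-1,0,1,0,0],[-4,0,0,0,0],[-4,0,0,9,0],[0,0,-3.7,9,0],[0,0,-3.7,10,0],[0,0,0,10,0],[0,0,0,0,0],[0,0,0,0,0],[0,0,0,0,0]]'; python3 chk.py w17 .1660
python3 - <<'E'
import cv2
im=cv2.imread('pics/w17.png');cv2.imwrite('pics/w17z.png',cv2.resize(im[60:260,220:420],None,fx=3,fy=3,interpolation=2))
E
```

```text
clock: 33.1
eef_pos: [0.4537, 0.0689, 0.2391]
ee_rot: [-0.253, 1.556, 0.253]
contact_force: [-0.1, 0.2, 0.2]
grip_width: 0.0003
t 33.1 phi 144.1 R 0.0181 z 0.2391 Fr 0.2 Ft -0.1 Fz 0.2 q6 -0.17
az_z 18.5
```

View pics/w17.png

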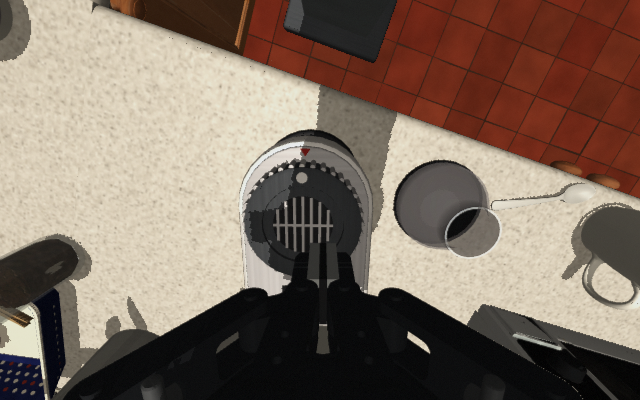

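View pics/w17r.png

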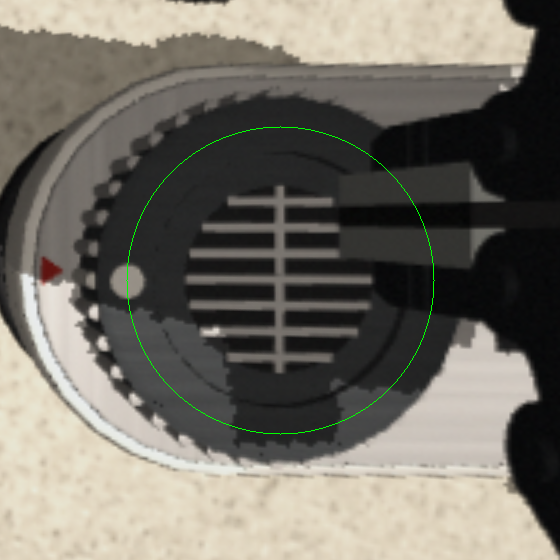

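Run:
```python
from h import *
im=cv2.imread('pics/w17.png');s=sensors.sense();c=cam('wrist',s)
o=(130,270);w=im[130:270,270:370].astype(int);b,g,r=w[...,0],w[...,1],w[...,2]
m=(r>90)&(g<50)&(b<50);m[50:]=0;n,l,st,ce=cv2.connectedComponentsWithStats(m.astype(np.uint8));print([(st[i],(ce[i]+[270,130]).round(1)) for i in range(1,n) if st[i,4]>5])
p=back(c,(305,152.3),.1305)
d=back(c,(301.8,177.6),.1659);a=back(c,(303.5,225.5),.1659)
m2=(abs(r-g)<25)&(r>140);m2[:42]=0;m2[56:]=0;m2[:,:24]=0;m2[:,40:]=0;v,u=np.nonzero(m2);print('dot',len(u),u.mean()+270,v.mean()+130)
# guard centre at 280,280 in rectified -> axis AX
for A in(np.array([.4684,.0583]),np.array([.4688,.0584])):
  for x in(p,d):
    q=x[:2]-A;print(x,np.hypot(*q),np.degrees(np.arctan2(q[1],q[0])))
# grinder yaw from deck straight sides
cv2.imwrite('pics/w17z.png',cv2.resize(im[120:280,225:385],None,fx=3.7,fy=3.7,interpolation=0))
```

```text
[(array([32, 19,  7,  7, 31], dtype=int32), array([304.9, 151. ]))]
dot 84 301.29761904761904 177.45238095238096
[0.41913123 0.04303705 0.1305    ] 0.051578770144230866 -162.78756552154817
[0.43211747 0.0466872  0.1659    ] 0.03809566059150982 -162.25189802045043
[0.41913123 0.04303705 0.1305    ] 0.05199045236497094 -162.812741423236
[0.43211747 0.0466872  0.1659    ] 0.03850711547713984 -162.29161453156775
```

View pics/w17z.png

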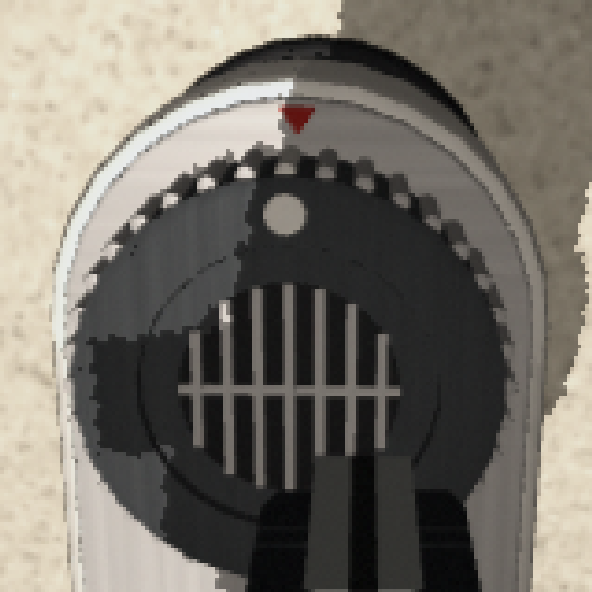

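```bash
python3 -m handwheel '[[-4,0,0,0,0],[-2,0,0,0,0],[0,0,0,0,0],[0,0,0,0,0]]'; python3 chk.py w18 .166; python3 -c "
from station import order
print(order.close_job())"
```

```text
clock: 33.65
eef_pos: [0.4534, 0.0687, 0.2983]
ee_rot: [-0.252, 1.557, 0.252]
contact_force: [-1.2, -0.4, 0.3]
grip_width: -0.0
t 33.65 phi 145.4 R 0.0183 z 0.2983 Fr 0.8 Ft 1.0 Fz 0.3 q6 -0.17
az_z 18.4
the job is handed in; nothing more can be done
None
```

View pics/w18.png

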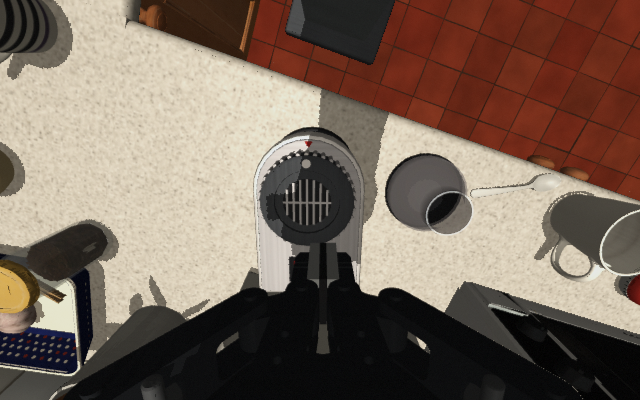

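The grinder is switched off and the collar sits with its white dot at the red pointer for the second time. I handed the job in at about 34 s, with the arm clear of everything.

- **Rocker:** I pressed the off end until it met its stop. It moved under about 4–5 N, then the force rose to 14.5 N with almost no further travel. A close-up straight afterwards showed the off end down and the other end raised.
- **Collar:** I rolled it anticlockwise in three strokes with the closed fingertips against the rim, at no more than about 9 N. From pictures along the way I followed the dot from about 86° through the first pass to about 720°. The last close picture put the dot within about 0.5° of the pointer (dot at −162.3°, pointer at −162.8°).
- **Slips:** The finger slid on the rim for about 25° during the first stroke and for about 15° near its end. I corrected the first by pressing slightly harder. The turn count comes from the pictures, so neither slip affects it.
- **Grinder and surroundings:** The grinder's position agreed with the start to within about 1 mm, which is as good as the cameras measure. The hopper and teaspoon showed no visible change in the last picture.
- **Not checked at the end:** The rocker was hidden behind the gripper in the last picture. It was last seen, still off, shortly before the collar's final 4°. I did not measure the other items on the worktop, but the arm kept well clear of them.

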